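Set the shelf stop and close the seed bin up to it

ROBOT

A 6-joint arm with a two-finger parallel gripper is mounted at the origin on the work surface. World frame = base frame: x ahead of the robot, y to its left, z up, the work surface at z = 0. Lengths are in mm, angles in rad, forces in N, time in s.
With the tool pointing down it reaches from about 350 to 775 mm from the base axis. Payload 5.5 kg.
Tool frame: the origin (TCP) lies on the front face of the gripper's body, between the roots of the fingers; the fingertips stand 73 mm ahead of it and the grasp point (between the pads) lies 54 mm ahead of it; z points along the fingers, y is the direction in which the jaws open and shut (so a half turn about z gives the same grasp; the last joint's range is limited). The gripper opens to 85 mm and grips with 20 to 120 N. Pads are 22 mm wide; open, the fingers measure 114 mm over their backs; the gripper's body (76 mm by 85 mm) begins 54 mm behind the grasp point. The pads swing forward as they close: fully open they stand 13 mm farther back than shut.
Start: joints at [0.995, 0.313, 0.046, 1.304, 0, 1.431], TCP at [242.753, 521.282, 303.923] pointing down, gripper open.
Joint ranges: [-2.76, 2.76], [-0.86, 1.69], [-1.03, 1.26], [-2.2, 2.34], [-1.47, 1.5], [-3.14, 3.14]. Speed limits (rad/s): [2.57, 2.57, 3.14, 3.14, 3.14, 3.14].

INTERFACE

Orientations are given as [roll, pitch, yaw] about the fixed x, y, z axes, in that order (R = Rz(yaw) Ry(pitch) Rx(roll)).
In Python, from workcell import * gives the robot as it stands.
- The arm moves only by the shell command python3 -m jog 'ROWS'. ROWS is JSON, a list of rows, each a list of 3 entries, a list of its own where there are three numbers: the shift along the tool's x, y, z in m, then the turn, a rotation vector about the tool's x, y, z in rad, then the closure, from 0 (fully open) to 1 (shut). In form: [[[x, y, z], [wx, wy, wz], jaw], ...]. A call has 1 to 20 rows; each row shifts and turns the commanded pose from where the row before left it, along the tool's axes as they then stand; what a row does not reach is not made up. A row lasts 1/12 s, in which the tool goes at most 41.7 mm and 7.16 degrees, less where a joint would pass 70% of its speed; a pose out of reach is approached as far as the arm can. A call is refused whole if a number of a shift passes 0.0417 or a number of a turn 0.125, either way. A call with a gripper value outside its range is refused whole. The fingers move at their own pace and stop on an object; the grip force is fixed at half the most. Time passes only in rows, so rows that do not move let the fingers close. It gives the time, the measured TCP pose, the force and the opening at its end, in the units of the state.
- sense(): the state, without advancing time (a new reading comes with each control period).
- read_camera(name): name is "scene" or "side" or "wrist"; returns a dict with "img" (384x512x3 uint8, red, green, blue), "fx", "fy", "cx", "cy" (pixels), "R" (3x3) and "t" (3): a world point X has camera coordinates R X + t. Camera axes: x right, y down, z forward; pixel columns grow to the right and rows downward; lengths in mm; the calibration is good to about 2 mm. A picture is of the moment at which its call begins. There is no depth.
- close_job(): hands the job in, once; it reports no verdict.
The state is a dict: "t": time; "joint_positions": joint angles; "qvel": joint speeds; "joint_torque": joint torques, N m; "tool_pos": TCP position; "tool_rot": TCP orientation; "ft_force": force on the tool from outside, world axes, zero at the start; "torque": the same for the moment, N m; "width": finger opening in mm.
Only numpy, scipy, OpenCV 4.12 (cv2) and the standard library are available. Lean on these libraries where they do the work, as an engineer would, in place of code of your own. Each camera call takes 0.05 s, during which the arm holds its last target.

TASK

With the fingertips, push the red sliding stop along its rail towards the yellow bin until its spring plunger clicks into the notch of the blue catch, not through and out beyond it. Then push the yellow bin along the shelf until it rests against the stop's blade, leaving the stop latched. Only push: do not lift or tip the bin, do not pull the plunger's knob up, leave the other things where they are, and finish clear of everything.

Things in the scene. Friction and masses are not known exactly. Their poses are not given: they have to be found in the camera images.
- rack: fixed low white wire shelf, its x -130 to +150 mm, y -280 to +280 mm, deck top at z = 30 mm. Origin on the bench under it; y along the rail from the stop's end to the bin's end, x away from the robot, z up. Aluminium rail at x = 42 to 78 mm, top z = 60 mm. Bin's lane before it: from x = -108 mm (a 14 mm high lip) to 42 mm. Ledge behind it with small jars up to z = 100 mm.
- stop (a joint): travel of the red and black stop along the rail in m, 0 at the -y end, growing towards rack +y, at most 0.36. Slides with about 1.5 N; resistance rises to 7 or 8 N as the plunger climbs the catch's ramp, then falls to nothing over the crest (the stop snaps about 10 mm forward) as it falls into the notch. Some 14 N moves it out again, either way.
- stop_pad (a point): middle of the rear (rack -y) face of the stop's upright push pad, the face to push: red with black rubber, 40 mm wide (rack x), z = 84 to 129 mm above the bench, 8 mm thick, over the rail's centre line, 30 mm behind (rack -y) stop_pin. Axes as the rack's. The plunger's knob stands 13 mm in front of the pad.
- stop_pin (a point): point on the rail's top at the plunger's axis, moves with the stop. Axes as the rack's. The stop is latched when it stands at catch_notch.
- stop_face (a point): middle of the blade's front face (towards the bin, rack +y): red blade 6 mm thick, spanning the lane (146 mm), from z = 34 to 94 mm; the face lies 30 mm ahead (rack +y) of stop_pin. Axes as the rack's.
- plunger (a joint): height of the stop's spring plunger in m (steel knob 18 mm across on the stop's top, knob's top 110 mm above the bench when down): 0 on the bare rail, 0.008 on top of the catch's ridges, about 0.001 when it sits in the notch.
- catch_notch (a point): middle of the notch in the blue catch, a 64 mm long ridged clip fixed on the rail (its place varies), at the height of the rail's top; a small blue flag behind the rail marks the notch. Axes as the rack's. Crests 11.5 mm before and after the notch; the ramp begins 29 mm before it.
- bin_left (a point): middle of the bin's outer side (rack +y side, away from the stop), half-way up, 37.5 mm over the deck: the side to push. The yellow open bin, loose in the lane, is 140 mm (x) by 100 mm (y) by 75 mm high, 0.3 to 0.55 kg, filled with packs; it slides with about 2 to 5 N. Axes as the rack's when it stands square.
- bin_right (a point): middle of the bin's side that faces the stop's blade (rack -y side), half-way up.
- bin: the yellow bin; origin under its centre, z up.
- red_bin: bystander, leave alone: red parts bin 160 x 100 x 75 mm on the bench; origin under its centre
- blue_bin: bystander, leave alone: blue parts bin 160 x 100 x 75 mm on the bench; origin under its centre
- seed_jar: bystander, leave alone: amber jar, 48 mm across, 70 mm tall, standing on the shelf ledge behind the rail; origin under its centre
- seed_tin: bystander, leave alone: small can, 48 mm across, 60 mm tall, standing on the shelf ledge behind the rail; origin under its centre
- label_roll: bystander, leave alone: white roll of labels, 70 mm across, 40 mm tall, flat on the bench; origin under its centre
- carton: bystander, leave alone: cardboard box 80 x 100 x 60 mm on the bench; origin under its centre
Things that resemble listed ones, but are neither listed nor needed, are in the scene too. Leave any turquoise look-alike of the bin alone.

How it is judged:
By the outcome, as a careful person would: the job done as asked, in the order asked, and still so for the second after the job is handed in, with the robot touching nothing.
It also fails if it takes over 61 s, if anything falls off the work surface, if the arm or the gripper's body presses on something with over 40 N, if the wrist force passes 120 N, or if a joint passes its speed limit or range.

## Working session

There is one attempt and no reset: what is moved stays moved. The work goes in short steps, Python scripts to look and compute and a shell command to move; the robot and the scene stay as the last step left them, time stands still between calls to the robot, and variables do not carry over. Pictures are saved under pics/ and viewed, and the job is handed in when it is done.

```bash
mkdir -p pics; ls; python3 - <<'E'
from workcell import *
import cv2,numpy as np
print(sense())
for n in ("scene","side","wrist"):
    c=read_camera(n); cv2.imwrite(f"pics/a_{n}.png",cv2.cvtColor(c["img"],cv2.COLOR_RGB2BGR))
    print(n,c["fx"],c["cx"],c["cy"],np.round(c["R"],3).tolist(),np.round(c["t"],1), np.round(-np.array(c["R"]).T@c["t"],0))
E
```

```text
pics
{'t': 0.0, 'joint_positions': array([9.95392300e-01, 3.13976420e-01, 4.49666435e-02, 1.30361927e+00,
       1.90883100e-05, 1.43122571e+00]), 'qvel': array([-2.31388592e-03,  8.45336916e-04, -7.71727128e-04,  3.18645417e-04,
       -6.77387821e-05, -1.23012261e-03]), 'joint_torque': array([ 9.50523208e-04, -4.80620670e+01,  2.98534423e+01,  1.92771899e-02,
       -8.59030956e-05,  2.12220982e-05]), 'tool_pos': array([242.51891731, 520.9200589 , 303.0173668 ]), 'tool_rot': array([-3.13978042e+00, -2.73866089e-04,  2.70575897e+00]), 'ft_force': array([-0.94284481,  0.43018907, -0.59218229]), 'torque': array([-0.02976591,  0.03267559,  0.00035534]), 'width': 85.09034094887946}
scene 496.60951594021395 251.02037252249875 194.74964499113852 [[0.264, 0.964, 0.01], [0.826, -0.221, -0.519], [-0.499, 0.146, -0.854]] [-116.3 -352.6 2037.7] [1338. -263. 1559.]
side 454.9807143959526 257.7889071696281 201.2630115438621 [[0.916, -0.401, -0.01], [-0.311, -0.694, -0.649], [0.253, 0.598, -0.761]] [-448.8  230.9 1253.8] [ 166. -769. 1099.]
wrist 325.0841807941622 253.03879887312326 195.43612001211815 [[0.422, 0.907, -0.002], [0.874, -0.405, 0.269], [0.243, -0.115, -0.963]] [-573.1  -35.   379.5] [180. 549. 374.]
```

View pics/a_scene.png

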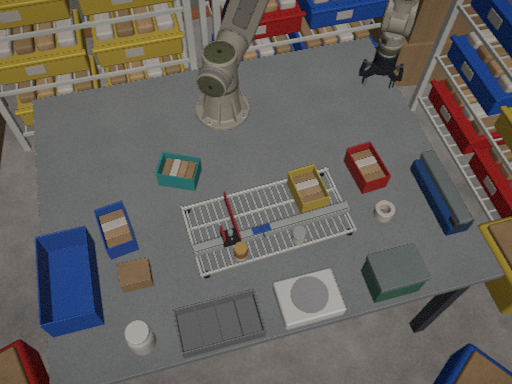

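View pics/a_side.png

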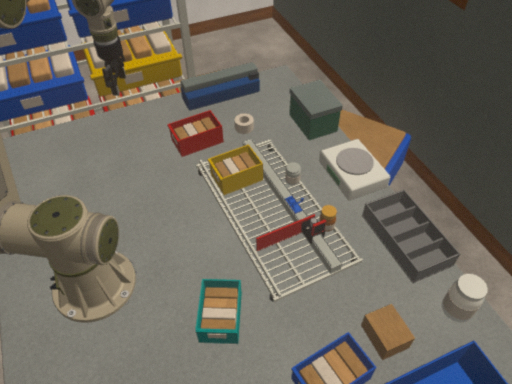

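View pics/a_wrist.png

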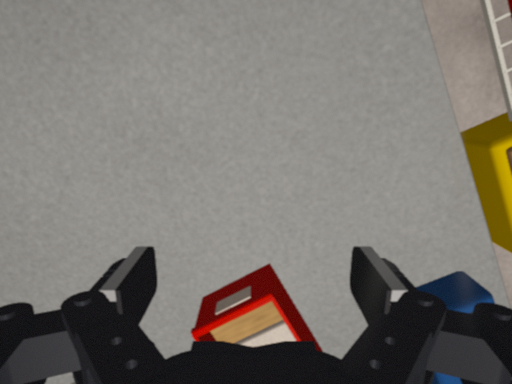

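The scene view shows the yellow bin on the rack at (308,188), the stop's red blade at (231,215) with its pad and knob at (231,237), and the blue catch at (262,229). Things that could be mistaken for the bin are the turquoise bin at (180,170), the red bin at (366,167), the blue bin at (116,229) and the wall-rack bins. Things that could be mistaken for the catch are the blue tray and blue bin. I choose the yellow bin on the wire rack and the red/black stop on the rail, and check both in close crops.

```bash
python3 - <<'E'
import cv2
a=cv2.imread("pics/a_scene.png")[155:285,170:365]; cv2.imwrite("pics/b_scene.png",cv2.resize(a,None,fx=4,fy=4,interpolation=cv2.INTER_CUBIC))
a=cv2.imread("pics/a_side.png")[135:295,190:365]; cv2.imwrite("pics/b_side.png",cv2.resize(a,None,fx=3.6,fy=3.6,interpolation=cv2.INTER_CUBIC))
E
```

```text
(no output)
```

View pics/b_scene.png

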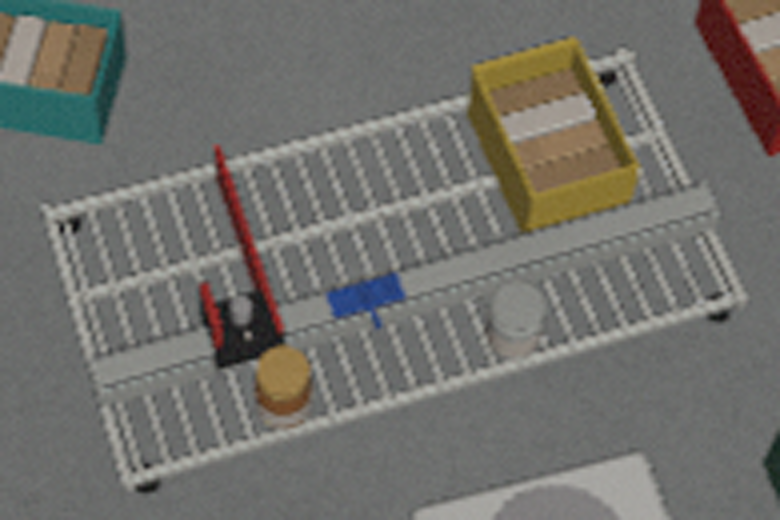

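View pics/b_side.png

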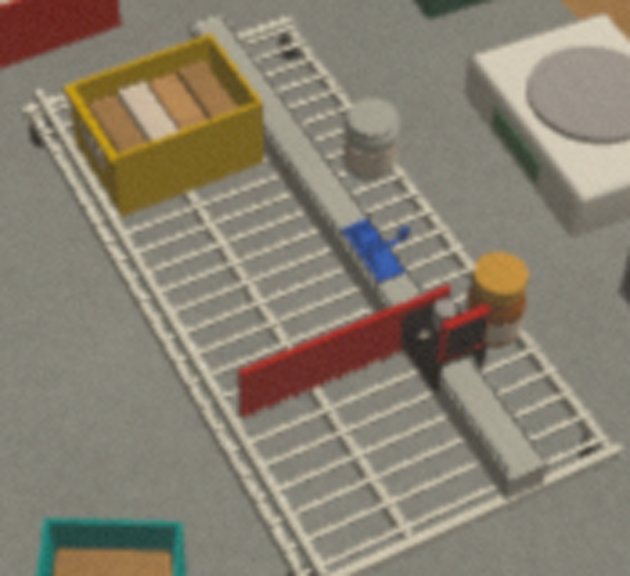

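The crops confirm the choice. The red pad and knob are at scene-crop (211,312) and (243,308), the blue catch is at (366,293) with its flag at (377,320), and the yellow bin is beyond it. Next I cast rays.

```bash
cat > h.py <<'E'
from workcell import *
import numpy as np, cv2
def ray(c,u,v,z):
    R=np.array(c["R"]);t=np.array(c["t"]);o=-R.T@t
    d=R.T@np.array([(u-c["cx"])/c["fx"],(v-c["cy"])/c["fy"],1]); return o+d*(z-o[2])/d[2]
def tri(a,ua,b,ub):
    A=[];B=[]
    for c,(u,v) in ((a,ua),(b,ub)):
        R=np.array(c["R"]);t=np.array(c["t"])
        for p,f,k in ((u-c["cx"],c["fx"],0),(v-c["cy"],c["fy"],1)):
            r=p*R[2]-f*R[k]; A.append(r);B.append(-(p*t[2]-f*t[k]))
    return np.linalg.lstsq(np.array(A),np.array(B),rcond=None)[0]
S=lambda x,y:(170+(x+.5)/4-.5,155+(y+.5)/4-.5)
D=lambda x,y:(190+(x+.5)/3.6-.5,135+(y+.5)/3.6-.5)
E
python3 - <<'E'
from h import *
np.set_printoptions(precision=1,suppress=True)
s=read_camera("scene");d=read_camera("side")
for n,p,z in (("lipL",(45,210),44),("lipR",(628,55),44),("backL",(130,485),30),("backR",(745,300),30),("railLnear",(93,362),60),("railRnear",(712,188),60),("railRfar",(718,213),60),("railLfar",(103,386),60),("pinknob",(241,300),110),("padtopL",(205,284),129),("bladeTopnear",(219,148),94),("bladeTopfar",(275,315),94)):
    print("S",n,ray(s,*S(*p),z))
for n,p,z in (("backL",(618,450),30),("railLnear",(508,490),60),("railLfar",(545,465),60),("railRnear",(198,27),60),("railRfar",(222,18),60),("lipR",(32,105),44),("backR",(290,20),30),("padTopNear",(443,320),129),("padTopFar",(488,310),129),("knob",(445,308),110),("bladeN",(240,372),94),("bladeF",(450,290),94)):
    print("D",n,ray(d,*D(*p),z))
for cn,c in(("S",s),("D",d)):
    h=cv2.cvtColor(c["img"],cv2.COLOR_RGB2HSV)
    m=cv2.inRange(h,(105,120,50),(130,255,255)); 
    n,l,st,ce=cv2.connectedComponentsWithStats(m)
    for i in range(1,n):
        if 20<st[i,4]<400: print(cn,"blue",st[i],ce[i],ray(c,*ce[i],64))
    m=cv2.inRange(h,(20,120,60),(32,255,255))
    n,l,st,ce=cv2.connectedComponentsWithStats(m)
    for i in range(1,n):
        if st[i,4]>150:print(cn,"yel",st[i],ce[i])
print("tri pad knob")
print("knob",tri(s,S(241,300),d,D(445,308)))
# bin rim outer corners z=105
for n,p,q in (("bin nearR",(470,72),(122,160)),("near L",(575,40),(68,90)),("farL",(636,170),(208,38)),("farR",(530,180),(262,98))):
    print(n,ray(s,*S(*p),105),ray(d,*D(*q),105))
E
```

```text
S lipL [ 439.1 -255.7   44. ]
S lipR [415.9 296.   44. ]
S backL [ 704.  -238.7   30. ]
S backR [675.8 311.8  30. ]
S railLnear [ 602.1 -245.5   60. ]
S railRnear [577.9 313.3  60. ]
S railRfar [603.  309.2  60. ]
S railLfar [ 625.6 -242.    60. ]
S pinknob [ 603.2 -117.7  110. ]
S padtopL [ 591.1 -144.3  129. ]
S bladeTopnear [446.8 -98.6  94. ]
S bladeTopfar [615.8 -92.4  94. ]
D backL [ 698.1 -241.9   30. ]
D railLnear [ 590.7 -253.7   60. ]
D railLfar [ 626.6 -246.    60. ]
D railRnear [576.1 306.   60. ]
D railRfar [601.5 308.2  60. ]
D lipR [403.9 287.7  44. ]
D backR [673.  309.6  30. ]
D padTopNear [ 591.4 -139.3  129. ]
D padTopFar [ 626.6 -144.7  129. ]
D knob [ 606.6 -117.4  110. ]
D bladeN [443.8 -97.9  94. ]
D bladeF [625.8 -92.6  94. ]
S blue [288  32  12   7  49] [293.6  34.9] [-277.6  389.8   64. ]
S blue [369  34  10  13  42] [373.5  41.2] [-151.3  714.5   64. ]
S blue [293  42  14   9  84] [299.2  45.8] [-206.6  392.1   64. ]
S blue [252 223  19  14 120] [260.9 228.7] [603.6 -10.9  64. ]
S yel [   0    0   71   34 1467] [34.4 11.6]
S yel [ 78   0  97  21 836] [114.    5.9]
S yel [  91   14   93   59 2417] [138.1  45.2]
S yel [   0   29   98   56 2533] [47.2 61.9]
S yel [ 15  94  19  32 329] [ 24.7 111.4]
S yel [494 106  18  46 474] [505.1 125.1]
S yel [287 165  43  48 768] [306.6 189.3]
S yel [ 478  216   34   98 1252] [499.  271.6]
D blue [ 68   0  22  37 324] [78.7 20.2] [ 199.7 1374.3   64. ]
D blue [286 196  15  17 120] [293.4 204. ] [602.2  -9.1  64. ]
D yel [ 117   31   65   60 1657] [151.6  66.6]
D yel [ 83  48  29  48 454] [97.1 75.3]
D yel [ 208  145   55   50 1228] [237.3 170.6]
tri pad knob
knob [ 605.1 -118.6  113. ]
bin nearR [434.1 132.5 105. ] [437.7 134.1 105. ]
near L [425.5 233.3 105. ] [424.6 231.2 105. ]
farL [567.1 239.5 105. ] [560.9 242.3 105. ]
farR [553.1 148.6 105. ] [573.9 153.2 105. ]
```

```bash
cat >> h.py <<'E'
YAW=.045; O=np.array([540.5,28.3])
def loc(p):
    d=np.array(p)[:2]-O; c,s=np.cos(YAW),np.sin(YAW); return np.round([c*d[0]+s*d[1],-s*d[0]+c*d[1]],1)
E
python3 - <<'E'
from h import *
s=read_camera("scene");d=read_camera("side")
for p,z in (((366,296),66),((329,302),66),((404,287),66),((373,310),64)): print("S",loc(ray(s,*S(*p),z)))
for p,z in (((373,250),66),((358,229),66),((391,272),66),((392,240),64)): print("D",loc(ray(d,*D(*p),z)))
print("rail",[loc(ray(s,*S(*p),60)) for p in((93,362),(712,188),(718,213),(103,386))])
print("bin",[loc(ray(s,*S(*p),105)) for p in((470,72),(575,40),(636,170),(530,195))])
print("binD",[loc(ray(d,*D(*p),105)) for p in((122,160),(68,90),(208,38),(262,98))])
print("flag tri",[loc(tri(s,S(378,325),d,D(404,233)))])
E
python3 -m jog '[[[0,0,0],[0,0,-0.12],1],[[0,0,0],[0,0,-0.12],1],[[0,0,0],[0,0,-0.12],1],[[0,0,0],[0,0,-0.12],1],[[-0.0168,-0.0369,0],[0,0,0],1],[[-0.0168,-0.0369,0],[0,0,0],1],[[-0.0168,-0.0369,0],[0,0,0],1],[[-0.0168,-0.0369,0],[0,0,0],1],[[-0.0168,-0.0369,0],[0,0,0],1],[[-0.0168,-0.0369,0],[0,0,0],1],[[-0.0168,-0.0369,0],[0,0,0],1],[[-0.0168,-0.0369,0],[0,0,0],1],[[-0.0168,-0.0369,0],[0,0,0],1],[[-0.0168,-0.0369,0],[0,0,0],1],[[-0.0168,-0.0369,0],[0,0,0],1],[[-0.0168,-0.0369,0],[0,0,0],1],[[-0.0168,-0.0369,0],[0,0,0],1],[[-0.0168,-0.0369,0],[0,0,0],1],[[-0.0168,-0.0369,0],[0,0,0],1],[[-0.0168,-0.0369,0],[0,0,0],1]]'
```

```text
S [ 62.3 -41.6]
S [ 58.2 -73.1]
S [63.9 -8.1]
S [ 75.6 -39.8]
D [ 58.6 -41.5]
D [ 58.6 -15.9]
D [ 60.3 -68.6]
D [ 78.8 -37.7]
rail [array([  49.2, -276.3]), array([ 50.2, 283.1]), array([ 75.1, 277.8]), array([  72.8, -273.9])]
bin [array([-101.6,  108.8]), array([-105.6,  209.9]), array([ 36.1, 209.8]), array([ 31.8, 114.3])]
binD [array([-98. , 110.3]), array([-106.7,  207.9]), array([ 30. , 212.9]), array([ 38.9, 123.2])]
flag tri [array([ 90.6, -39.5])]
t: 2.02
tool_pos: [537.9, -58.8, 304.1]
tool_rot: [3.142, 0.001, -3.098]
ft_force: [0.8, -0.1, 0.5]
width: -0.1
```

```bash

python3 -m jog '[[[-0.0166,-0.0367,0],[0,0,0],1],[[-0.0166,-0.0367,0],[0,0,0],1],[[-0.0166,-0.0367,0],[0,0,0],1],[[-0.0166,-0.0367,0],[0,0,0],1],[[0,0,0.035],[0,0,0],1],[[0,0,0.035],[0,0,0],1],[[0,0,0.035],[0,0,0],1],[[0,0,0.035],[0,0,0],1],[[0,0,0],[0,0,0],1],[[0,0,0],[0,0,0],1]]'
python3 - <<'E'
from h import *
st=sense();print(loc(st["tool_pos"]),st["tool_pos"],st["ft_force"])
for n,(a,b,c,e) in (("scene",(190,290,190,320)),("side",(180,300,240,380))):
    i=read_camera(n)["img"][a:b,c:e]; cv2.imwrite(f"pics/c_{n}.png",cv2.resize(cv2.cvtColor(i,cv2.COLOR_RGB2BGR),None,fx=4.5,fy=4.5,interpolation=2))
E
```

```text
t: 2.85
tool_pos: [608.8, -199.7, 162.1]
tool_rot: [3.139, -0.005, -3.097]
ft_force: [-0.0, -0.4, 0.8]
width: 0.2
[  57.9 -230.9] [ 608.76331505 -199.74260234  162.07021118] [-0.04284182 -0.4424238   0.80897497]
```

View pics/c_scene.png

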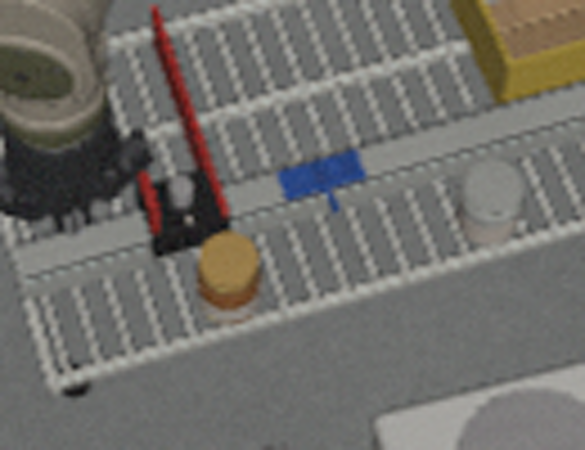

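View pics/c_side.png

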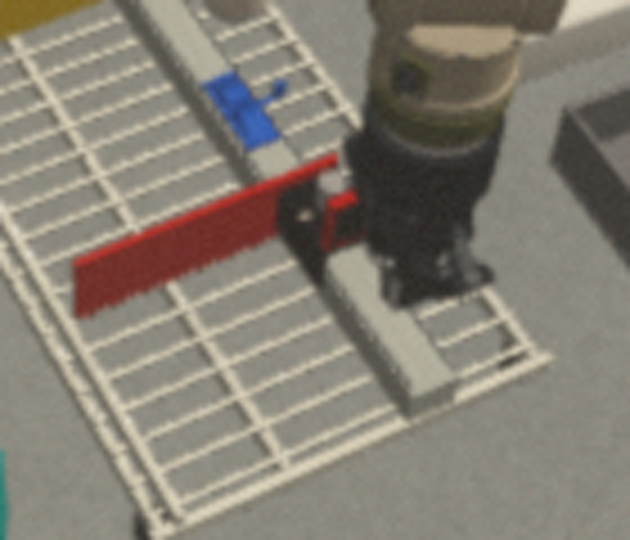

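```bash

python3 -m jog '[[[-0.001,0.01,-0.01],[0,0,0],1],[[-0.001,0.01,0],[0,0,0],1],[[0,0.006,0],[0,0,0],1],[[0,0.003,0],[0,0,0],1],[[0,0.003,0],[0,0,0],1],[[0,0.003,0],[0,0,0],1],[[0,0.003,0],[0,0,0],1],[[0,0.003,0],[0,0,0],1],[[0,0.003,0],[0,0,0],1],[[0,0.003,0],[0,0,0],1],[[0,0.003,0],[0,0,0],1]]'
python3 - <<'E'
from h import *
st=sense();print(loc(st["tool_pos"]),st["tool_pos"],st["ft_force"])
E
python3 -m jog '[[[0,0.005,0],[0,0,0],1],[[0,0.005,0],[0,0,0],1],[[0,0.005,0],[0,0,0],1],[[0,0.005,0],[0,0,0],1],[[0,0.004,0],[0,0,0],1],[[0,0.003,0],[0,0,0],1],[[0,0.003,0],[0,0,0],1],[[0,0,0],[0,0,0],1]]'
python3 - <<'E'
from h import *
st=sense();print(loc(st["tool_pos"]),st["tool_pos"],st["ft_force"])
for n,(a,b,c,e) in (("scene",(190,290,190,320)),("side",(160,300,240,380))):
    i=read_camera(n)["img"][a:b,c:e]; cv2.imwrite(f"pics/d_{n}.png",cv2.resize(cv2.cvtColor(i,cv2.COLOR_RGB2BGR),None,fx=4.2,fy=4.2,interpolation=2))
E
```

```text
t: 3.87
tool_pos: [609.9, -150.5, 173.8]
tool_rot: [-3.141, -0.0, -3.098]
ft_force: [-0.9, -3.0, 0.6]
width: -0.0
[  61.3 -181.7] [ 609.861599   -150.45526252  173.7642944 ] [-0.92479218 -2.9902502   0.64272437]
t: 4.53
tool_pos: [608.7, -119.4, 173.9]
tool_rot: [3.141, 0.0, -3.097]
ft_force: [0.3, 0.1, 0.2]
width: 0.1
[  61.5 -150.6] [ 608.74526198 -119.36348016  173.89047678] [0.25067577 0.06421206 0.18627575]
```

View pics/d_side.png

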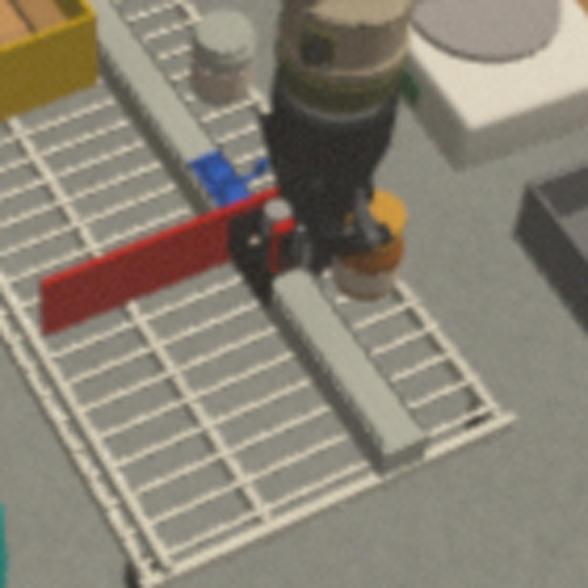

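View pics/d_scene.png

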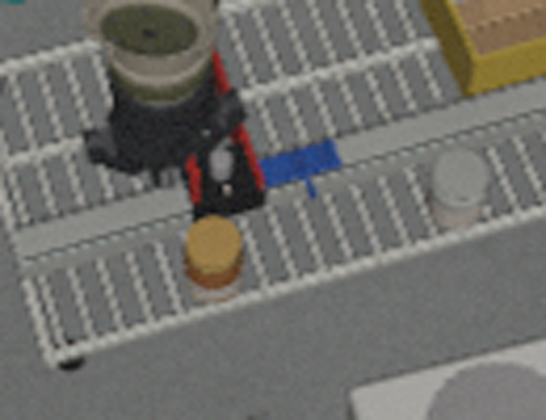

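```bash
python3 - <<'E'
from h import *
s=read_camera("scene")
print(loc(ray(s,190+222/4.2-.4,190+153/4.2-.4,110)))
E
```

```text
[  55.8 -105.5]
```

```bash

python3 -m jog '[[[0,0.003,0],[0,0,0],1],[[0,0.003,0],[0,0,0],1],[[0,0.003,0],[0,0,0],1],[[0,0.003,0],[0,0,0],1],[[0,0.003,0],[0,0,0],1],[[0,0.003,0],[0,0,0],1],[[0,0.003,0],[0,0,0],1],[[0,0.003,0],[0,0,0],1],[[0,0.003,0],[0,0,0],1],[[0,0.002,0],[0,0,0],1],[[0,0.002,0],[0,0,0],1]]'
python3 -m jog '[[[0,0.001,0],[0,0,0],1],[[0,0.001,0],[0,0,0],1],[[0,0.001,0],[0,0,0],1],[[0,0.001,0],[0,0,0],1]]'
python3 -m jog '[[[0,0.001,0],[0,0,0],1],[[0,0.001,0],[0,0,0],1],[[0,0.001,0],[0,0,0],1]]'
python3 -m jog '[[[0,0.001,0],[0,0,0],1],[[0,0.001,0],[0,0,0],1],[[0,0.001,0],[0,0,0],1]]'
python3 - <<'E'
from h import *
st=sense();print(loc(st["tool_pos"]),st["tool_pos"],st["ft_force"])
E
```

```text
t: 5.6
tool_pos: [607.4, -89.1, 174.0]
tool_rot: [3.142, 0.0, -3.097]
ft_force: [2.3, -1.7, 0.4]
width: -0.1
t: 5.93
tool_pos: [607.1, -85.4, 174.0]
tool_rot: [3.142, 0.0, -3.097]
ft_force: [0.5, -1.4, 1.5]
width: 0.1
t: 6.18
tool_pos: [607.0, -82.4, 173.9]
tool_rot: [3.142, 0.0, -3.098]
ft_force: [0.8, -1.9, 2.0]
width: -0.2
t: 6.43
tool_pos: [606.9, -80.4, 174.0]
tool_rot: [-3.139, -0.0, -3.098]
ft_force: [0.5, -8.3, 0.1]
width: -0.2
[  61.4 -111.6] [606.87348788 -80.40998467 173.98073307] [ 0.53651567 -8.25865154  0.11985187]
```

```bash

for i in 1 2 3; do :; done
python3 -m jog '[[[0,0.001,0],[0,0,0],1],[[0,0.001,0],[0,0,0],1],[[0,0.001,0],[0,0,0],1],[[0,0.001,0],[0,0,0],1]]' | egrep 'pos|force'
python3 -m jog '[[[0,0.001,0],[0,0,0],1],[[0,0.001,0],[0,0,0],1],[[0,0.001,0],[0,0,0],1]]' | egrep 'pos|force'
python3 -m jog '[[[0,0.001,0],[0,0,0],1],[[0,0.001,0],[0,0,0],1]]' | egrep 'pos|force'
python3 -m jog '[[[0,0.001,0],[0,0,0],1],[[0,0.001,0],[0,0,0],1]]' | egrep 'pos|force'
```

```text
tool_pos: [606.7, -77.1, 174.0]
ft_force: [-0.2, -9.3, 1.0]
tool_pos: [606.6, -74.3, 174.0]
ft_force: [-0.1, -8.9, 0.3]
tool_pos: [606.5, -72.4, 174.0]
ft_force: [-0.8, -9.0, 0.1]
tool_pos: [606.4, -70.2, 174.0]
ft_force: [-0.0, -8.5, 0.2]
```

```bash

python3 -m jog '[[[0,0.001,0],[0,0,0],1]]' | egrep 'pos|force'
python3 -m jog '[[[0,0.001,0],[0,0,0],1]]' | egrep 'pos|force'
python3 -m jog '[[[0,0.001,0],[0,0,0],1]]' | egrep 'pos|force'
```

```text
tool_pos: [606.3, -69.0, 174.0]
ft_force: [-0.2, -6.7, 1.1]
tool_pos: [606.2, -67.7, 174.0]
ft_force: [0.4, -6.0, 0.7]
tool_pos: [606.2, -66.4, 174.0]
ft_force: [0.5, -4.0, 1.3]
```

```bash

python3 -m jog '[[[0,0.001,0],[0,0,0],1]]' | egrep 'pos|force'
```

```text
tool_pos: [606.1, -65.0, 174.0]
ft_force: [0.5, -3.1, 1.1]
```

```bash

python3 -m jog '[[[0,0,0],[0,0,0],1],[[0,0,0],[0,0,0],1]]' | egrep 'pos|force'
python3 - <<'E'
from h import *
st=sense();print(loc(st["tool_pos"]),st["ft_force"])
for n,(a,b,c,e) in (("scene",(190,280,190,310)),("side",(160,290,230,360))):
    i=read_camera(n)["img"][a:b,c:e]; cv2.imwrite(f"pics/e_{n}.png",cv2.resize(cv2.cvtColor(i,cv2.COLOR_RGB2BGR),None,fx=4.5,fy=4.5,interpolation=2))
E
```

```text
tool_pos: [606.1, -64.0, 173.8]
ft_force: [0.7, -1.0, 0.9]
[ 61.3 -95.1] [ 0.70296449 -1.02212221  0.92461565]
```

View pics/e_side.png

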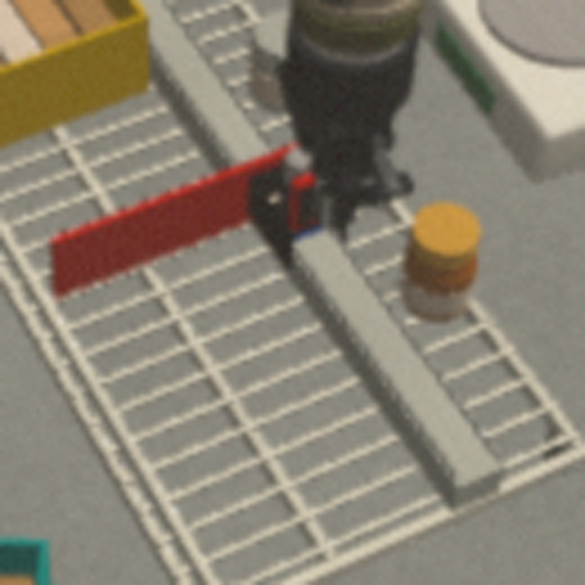

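View pics/e_scene.png

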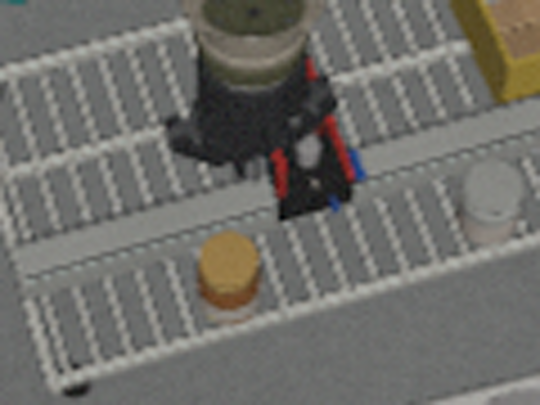

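```bash
python3 - <<'E'
from h import *
s=read_camera("scene")
print(loc(ray(s,190+310/4.5-.4,190+145/4.5-.4,110)))
d=read_camera("side")
print(loc(ray(d,230+299/4.5-.4,160+155/4.5-.4,110)))
for p in ((52,242),(298,146)): print(loc(ray(d,230+p[0]/4.5-.4,160+p[1]/4.5-.4,94)))
E
```

```text
[ 56.9 -50.3]
[ 64.3 -43.4]
[-103.   -25.3]
[ 75.3 -24.3]
```

```bash

python3 -m jog '[[[0,0.001,0],[0,0,0],1]]' | egrep 'pos|force'
python3 -m jog '[[[0,0.001,0],[0,0,0],1]]' | egrep 'pos|force'
python3 -m jog '[[[0,0,0],[0,0,0],1],[[0,0,0],[0,0,0],1]]' | egrep 'pos|force'
python3 - <<'E'
from h import *
st=sense();print(loc(st["tool_pos"]),st["ft_force"])
for n,(a,b,c,e) in (("scene",(190,280,190,310)),("side",(160,290,230,360))):
    i=read_camera(n)["img"][a:b,c:e]; cv2.imwrite(f"pics/f_{n}.png",cv2.resize(cv2.cvtColor(i,cv2.COLOR_RGB2BGR),None,fx=4.5,fy=4.5,interpolation=2))
E
```

```text
tool_pos: [606.0, -63.3, 173.7]
ft_force: [-0.5, -1.5, -0.2]
tool_pos: [605.9, -62.2, 173.7]
ft_force: [-0.3, -0.5, -0.4]
tool_pos: [605.9, -62.0, 173.7]
ft_force: [-0.1, -0.9, 0.2]
[ 61.3 -93.2] [-0.05697453 -0.89221764  0.24360554]
```

View pics/f_scene.png

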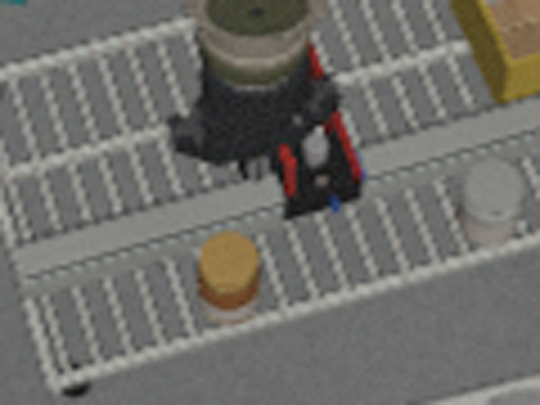

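View pics/f_side.png

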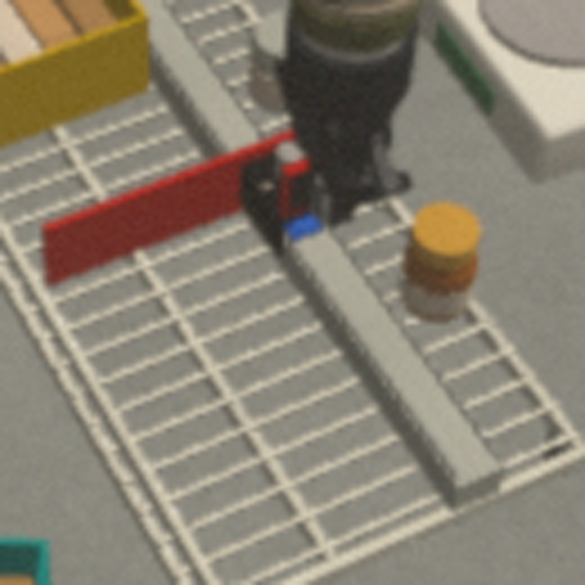

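The stop has snapped forward. There is a gap between the fingers and the pad (f_scene 275,160), the knob has dropped, and its body stands by the flag (335,205). I now withdraw, turn, and look.

```bash

python3 -m jog '[[[0,-0.015,0],[0,0,0],1],[[0,-0.025,0],[0,0,0],1],[[0,0,-0.03],[0,0,-0.12],0.7],[[0,0,-0.03],[0,0,-0.12],0.5],[[0,0,-0.03],[0,0,-0.12],0.5],[[0,0,-0.03],[0,0,-0.12],0.5],[[0,0,0],[0,0,-0.12],0.5],[[0,0,0],[0,0,-0.12],0.5],[[0,0,0],[0,0,-0.12],0.5],[[0,0,0],[0,0,-0.12],0.5],[[0,0,0],[0,0,-0.12],0.5],[[0,0,0],[0,0,-0.12],0.5],[[0,0,0],[0,0,-0.12],0.5],[[0,0,0],[0,0,-0.12],0.5],[[0,0,0],[0,0,-0.131],0.5]]' || python3 -m jog '[[[0,-0.015,0],[0,0,0],1],[[0,-0.025,0],[0,0,0],1],[[0,0,-0.03],[0,0,-0.12],0.7],[[0,0,-0.03],[0,0,-0.12],0.5],[[0,0,-0.03],[0,0,-0.12],0.5],[[0,0,-0.03],[0,0,-0.12],0.5],[[0,0,0],[0,0,-0.12],0.5],[[0,0,0],[0,0,-0.12],0.5],[[0,0,0],[0,0,-0.12],0.5],[[0,0,0],[0,0,-0.12],0.5],[[0,0,0],[0,0,-0.12],0.5],[[0,0,0],[0,0,-0.12],0.5],[[0,0,0],[0,0,-0.12],0.5],[[0,0,0],[0,0,-0.12],0.5],[[0,0,0],[0,0,-0.13],0.5]]'
```

```text
out of range: a turn must lie within [-0.125, 0.125]
out of range: a turn must lie within [-0.125, 0.125]
```

Both were refused because a turn was over the limit. I'll resend with smaller turns.

```bash

python3 -m jog '[[[0,-0.015,0],[0,0,0],1],[[0,-0.025,0],[0,0,0],1],[[0,0,-0.03],[0,0,-0.12],0.7],[[0,0,-0.03],[0,0,-0.12],0.5],[[0,0,-0.03],[0,0,-0.12],0.5],[[0,0,-0.03],[0,0,-0.12],0.5],[[0,0,0],[0,0,-0.12],0.5],[[0,0,0],[0,0,-0.12],0.5],[[0,0,0],[0,0,-0.12],0.5],[[0,0,0],[0,0,-0.12],0.5],[[0,0,0],[0,0,-0.12],0.5],[[0,0,0],[0,0,-0.12],0.5],[[0,0,0],[0,0,-0.12],0.5],[[0,0,0],[0,0,-0.12],0.5],[[0,0,0],[0,0,-0.12],0.5],[[0,0,0],[0,0,0],0.5]]' 
python3 - <<'E'
from h import *
st=sense();print(loc(st["tool_pos"]),st["tool_pos"],st["tool_rot"],st["width"],st["joint_positions"])
s=read_camera("scene");d=read_camera("side")
i=s["img"][155:285,170:365]; cv2.imwrite("pics/g_scene.png",cv2.resize(cv2.cvtColor(i,cv2.COLOR_RGB2BGR),None,fx=4,fy=4,interpolation=2))
i=d["img"][135:295,190:365]; cv2.imwrite("pics/g_side.png",cv2.resize(cv2.cvtColor(i,cv2.COLOR_RGB2BGR),None,fx=3.6,fy=3.6,interpolation=2))
E
```

```text
t: 9.82
tool_pos: [607.9, -103.2, 293.8]
tool_rot: [-3.142, -0.0, -1.535]
ft_force: [0.3, 0.3, 0.3]
width: 42.9
[  61.4 -134.4] [ 607.85242436 -103.19420913  293.84783746] [-3.14156504e+00 -3.52331893e-05 -1.53491405e+00] 42.91083263217046 [-2.98277363e-01  3.98102476e-01  1.43804039e-01  1.31646025e+00
 -2.42283175e-05 -1.90495597e+00]
```

View pics/g_side.png

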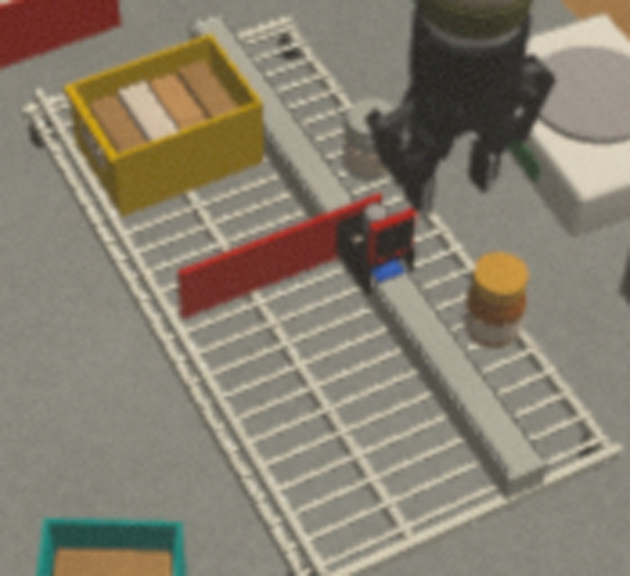

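View pics/g_scene.png

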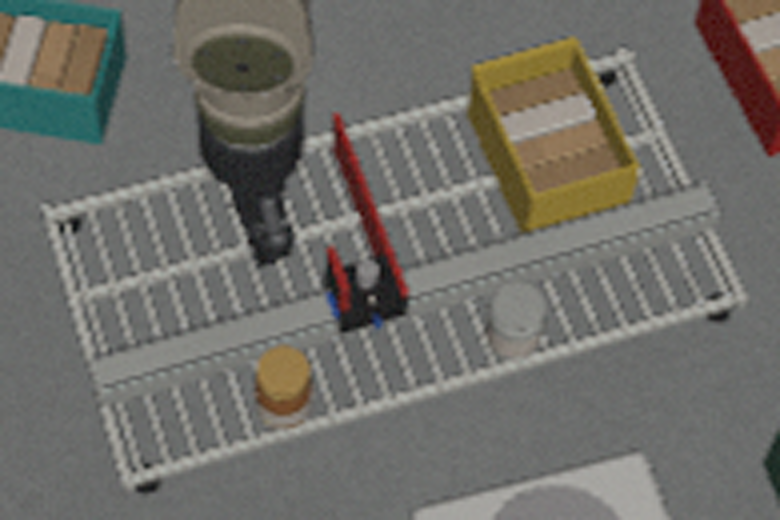

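```bash
python3 - <<'E'
from h import *
s=read_camera("scene");d=read_camera("side")
for a,b in (((241,300),(368,264)),):
    print("knob S",loc(ray(s,*S(*a),110)),loc(ray(s,*S(*b),110)))
print("knob D",loc(ray(d,*D(445,308),110)),loc(ray(d,*D(375,212),110)))
print("blade S",loc(ray(s,*S(219,148),94)),loc(ray(s,*S(337,118),94)))
print("blade D",loc(ray(d,*D(240,372),94)),loc(ray(d,*D(181,272),94)))
print("pad D",loc(ray(d,*D(488,310),129)),loc(ray(d,*D(413,212),129)))
print("pad S",loc(ray(s,*S(205,284),129)),loc(ray(s,*S(332,249),129)))
print("redbin",[loc(ray(s,*p,75)) for p in ((344,153),(389,183))])
E
```

```text
knob S [  56.  -148.7] [ 55.8 -38.9]
knob D [  59.5 -148.5] [ 59.5 -38.8]
blade S [ -99.3 -122.6] [-97.8 -15.5]
blade D [-102.3 -121.8] [-101.2  -13.1]
pad D [  78.3 -176.7] [ 77.2 -66.5]
pad S [  42.8 -174.7] [ 43.2 -66.4]
redbin [array([-138.5,  348.4]), array([ 31.2, 448.9])]
```

```bash

python3 -m jog '[[[-0.0386,0.0095,0],[0,0,-0.009],0.5],[[-0.0386,0.0095,0],[0,0,0],0.5],[[-0.0386,0.0095,0],[0,0,0],0.5],[[-0.0386,0.0095,0],[0,0,0],0.5],[[-0.0386,0.0095,0],[0,0,0],0.5],[[-0.0386,0.0095,0],[0,0,0],0.5],[[-0.0386,0.0095,0],[0,0,0],0.5],[[-0.0386,0.0095,0],[0,0,0],0.5],[[-0.0386,0.0095,0],[0,0,0],0.5],[[-0.0386,0.0095,0],[0,0,0],0.5],[[0,0,0.0324],[0,0,0],0.5],[[0,0,0.0324],[0,0,0],0.5],[[0,0,0.0324],[0,0,0],0.5],[[0,0,0.0324],[0,0,0],0.5],[[0,0,0.03],[0,0,0],0.5],[[0,0,0],[0,0,0],0.5]]'
python3 - <<'E'
from h import *
st=sense();print(loc(st["tool_pos"]),st["tool_pos"],st["ft_force"])
for n,(a,b,c,e) in (("scene",(130,260,240,390)),("side",(100,240,170,330))):
    i=read_camera(n)["img"][a:b,c:e]; cv2.imwrite(f"pics/h_{n}.png",cv2.resize(cv2.cvtColor(i,cv2.COLOR_RGB2BGR),None,fx=4,fy=4,interpolation=2))
E
```

```text
t: 11.35
tool_pos: [493.2, 277.9, 128.4]
tool_rot: [3.132, -0.003, -1.53]
ft_force: [-1.2, -1.3, 0.3]
width: 42.8
[-36.  251.5] [493.24702681 277.91388776 128.41561133] [-1.20064887 -1.29088822  0.33999981]
```

View pics/h_scene.png

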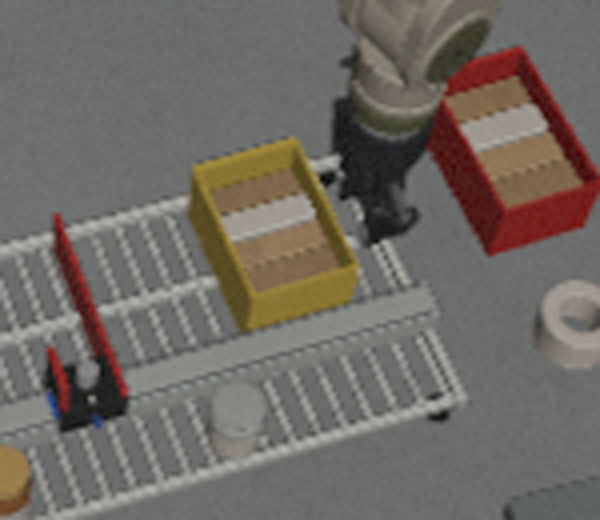

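View pics/h_side.png

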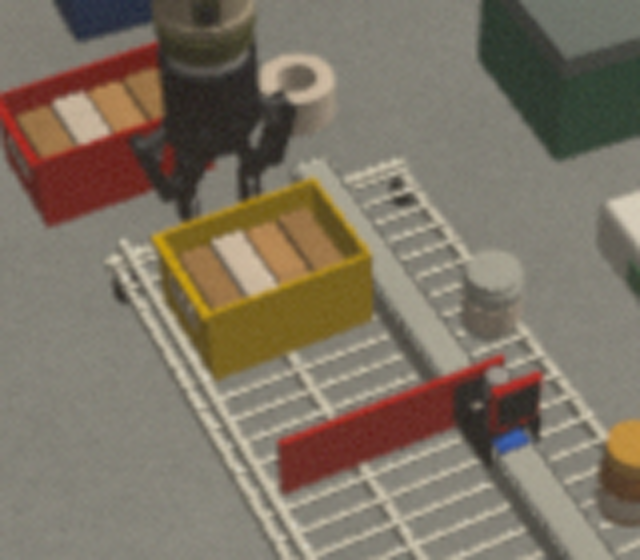

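The fingers stand beyond the bin's outer side, tips below the rim, clear of the red bin. I start pushing.

```bash

python3 -m jog '[[[0.01,0,0],[0,0,0],0.5],[[0.01,0,0],[0,0,0],0.5],[[0.004,0,0],[0,0,0],0.5],[[0.002,0,0],[0,0,0],0.5],[[0.002,0,0],[0,0,0],0.5],[[0.002,0,0],[0,0,0],0.5],[[0.002,0,0],[0,0,0],0.5],[[0.002,0,0],[0,0,0],0.5],[[0.002,0,0],[0,0,0],0.5],[[0.002,0,0],[0,0,0],0.5],[[0.002,0,0],[0,0,0],0.5]]'
python3 -m jog '[[[0.003,0,0],[0,0,0],0.5],[[0.003,0,0],[0,0,0],0.5],[[0.003,0,0],[0,0,0],0.5],[[0.003,0,0],[0,0,0],0.5],[[0.003,0,0],[0,0,0],0.5],[[0.003,0,0],[0,0,0],0.5],[[0.003,0,0],[0,0,0],0.5],[[0.003,0,0],[0,0,0],0.5]]'
python3 - <<'E'
from h import *
st=sense();print(loc(st["tool_pos"]),st["tool_pos"],st["ft_force"])
for n,(a,b,c,e) in (("scene",(130,260,230,380)),("side",(100,240,170,330))):
    i=read_camera(n)["img"][a:b,c:e]; cv2.imwrite(f"pics/i_{n}.png",cv2.resize(cv2.cvtColor(i,cv2.COLOR_RGB2BGR),None,fx=4,fy=4,interpolation=2))
E
```

```text
t: 12.37
tool_pos: [498.5, 239.3, 134.2]
tool_rot: [3.141, 0.0, -1.528]
ft_force: [-0.3, 3.0, 1.9]
width: 42.6
t: 13.03
tool_pos: [499.6, 215.0, 134.2]
tool_rot: [3.141, -0.0, -1.529]
ft_force: [0.0, 1.9, 0.4]
width: 42.5
[-32.5 188.3] [499.55597478 214.98632904 134.19093643] [0.00780433 1.93225353 0.42512489]
```

View pics/i_scene.png

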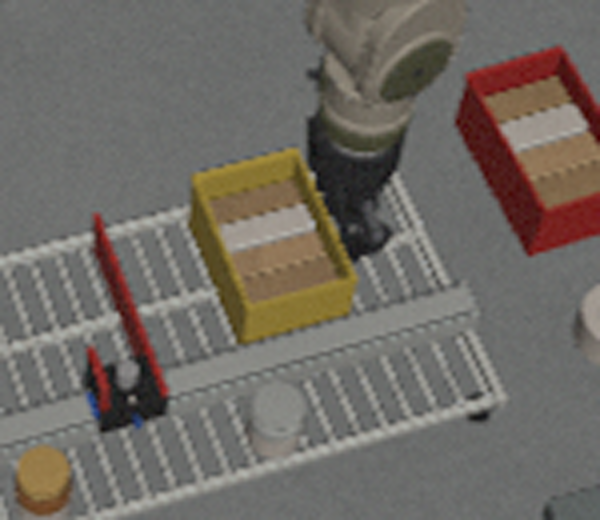

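View pics/i_side.png

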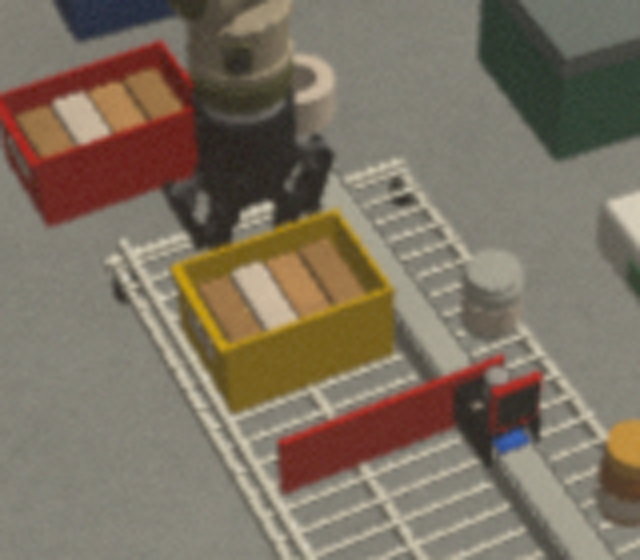

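```bash
python3 - <<'E'
from h import *
s=read_camera("scene");d=read_camera("side")
f=lambda p:loc(ray(s,230+p[0]/4-.4,130+p[1]/4-.4,105))
g=lambda p:loc(ray(d,170+p[0]/4-.4,100+p[1]/4-.4,105))
print([f(p) for p in((192,175),(297,150),(355,272),(247,300))])
print([g(p) for p in((228,348),(174,268),(335,212),(392,288))])
E
```

```text
[array([-108.8,   75.8]), array([-105.9,  173.7]), array([ 27.2, 175.5]), array([25.3, 77.7])]
[array([-102. ,   78.2]), array([-105.7,  173.2]), array([ 32. , 173.3]), array([34.2, 78.5])]
```

```bash

python3 -m jog '[[[0.003,0,0],[0,0,0],0.5],[[0.003,0,0],[0,0,0],0.5],[[0.003,0,0],[0,0,0],0.5],[[0.003,0,0],[0,0,0],0.5],[[0.003,0,0],[0,0,0],0.5],[[0.003,0,0],[0,0,0],0.5],[[0.003,0,0],[0,0,0],0.5],[[0.003,0,0],[0,0,0],0.5],[[0.003,0,0],[0,0,0],0.5],[[0.003,0,0],[0,0,0],0.5],[[0.003,0,0],[0,0,0],0.5],[[0.003,0,0],[0,0,0],0.5],[[0.003,0,0],[0,0,0],0.5],[[0.003,0,0],[0,0,0],0.5],[[0.003,0,0],[0,0,0],0.5],[[0.003,0,0],[0,0,0],0.5]]'
python3 -m jog '[[[0.003,0,0],[0,0,0],0.5],[[0.003,0,0],[0,0,0],0.5],[[0.003,0,0],[0,0,0],0.5],[[0.003,0,0],[0,0,0],0.5],[[0.003,0,0],[0,0,0],0.5],[[0.003,0,0],[0,0,0],0.5],[[0.002,0,0],[0,0,0],0.5],[[0.001,0,0],[0,0,0],0.5],[[0.001,0,0],[0,0,0],0.5],[[0.001,0,0],[0,0,0],0.5]]'
python3 - <<'E'
from h import *
st=sense();print(loc(st["tool_pos"]),st["tool_pos"],st["ft_force"])
for n,(a,b,c,e) in (("scene",(150,260,220,350)),("side",(120,260,190,350))):
    i=read_camera(n)["img"][a:b,c:e]; cv2.imwrite(f"pics/j_{n}.png",cv2.resize(cv2.cvtColor(i,cv2.COLOR_RGB2BGR),None,fx=4,fy=4,interpolation=2))
E
```

```text
t: 14.57
tool_pos: [501.7, 167.2, 134.3]
tool_rot: [3.142, 0.0, -1.528]
ft_force: [-0.1, 2.0, -1.5]
width: 42.8
t: 15.4
tool_pos: [502.7, 144.4, 134.3]
tool_rot: [-3.142, 0.0, -1.528]
ft_force: [-0.2, 2.4, -0.7]
width: 42.9
[-32.6 117.7] [502.65000595 144.42021941 134.31520022] [-0.21309707  2.4065633  -0.73931786]
```

View pics/j_scene.png

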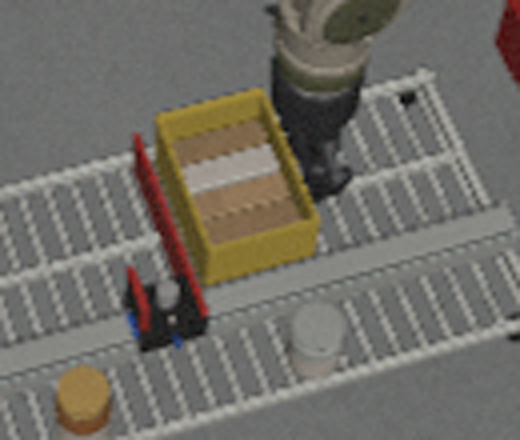

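View pics/j_side.png

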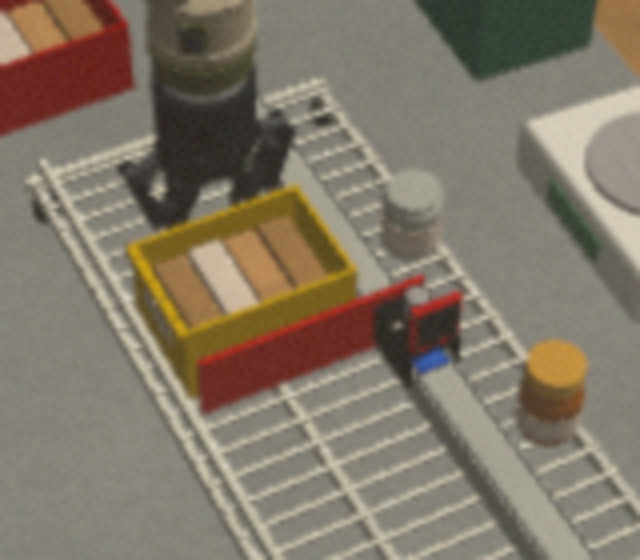

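```bash

python3 -m jog '[[[0.001,0,0],[0,0,0],0.5],[[0.001,0,0],[0,0,0],0.5],[[0.001,0,0],[0,0,0],0.5],[[0.001,0,0],[0,0,0],0.5],[[0.001,0,0],[0,0,0],0.5],[[0.001,0,0],[0,0,0],0.5],[[0.001,0,0],[0,0,0],0.5],[[0.001,0,0],[0,0,0],0.5]]' | egrep 'pos|force'
python3 -m jog '[[[0.0007,0,0],[0,0,0],0.5],[[0.0007,0,0],[0,0,0],0.5]]' | egrep 'pos|force'
python3 -m jog '[[[0.0007,0,0],[0,0,0],0.5]]' | egrep 'pos|force'
python3 -m jog '[[[0.0007,0,0],[0,0,0],0.5]]' | egrep 'pos|force'
```

```text
tool_pos: [503.0, 136.4, 134.3]
ft_force: [0.2, 4.0, 0.2]
tool_pos: [503.0, 135.0, 134.3]
ft_force: [-0.8, 1.7, -0.3]
tool_pos: [503.1, 134.3, 134.3]
ft_force: [-0.0, 2.6, -1.3]
tool_pos: [503.1, 133.6, 134.3]
ft_force: [0.4, 1.7, -0.6]
```

```bash

python3 -m jog '[[[0.0007,0,0],[0,0,0],0.5]]' | egrep 'pos|force'
python3 -m jog '[[[0.0007,0,0],[0,0,0],0.5]]' | egrep 'pos|force'
python3 -m jog '[[[0.0007,0,0],[0,0,0],0.5]]' | egrep 'pos|force'
```

```text
tool_pos: [503.1, 132.9, 134.3]
ft_force: [0.4, 2.3, 0.0]
tool_pos: [503.2, 132.2, 134.3]
ft_force: [-0.4, 3.3, -0.6]
tool_pos: [503.2, 131.5, 134.3]
ft_force: [-1.0, 2.3, -0.9]
```

```bash
python3 - <<'E'
from h import *
for n,(a,b,c,e) in (("scene",(160,245,230,320)),("side",(160,260,200,320))):
    i=read_camera(n)["img"][a:b,c:e]; cv2.imwrite(f"pics/k_{n}.png",cv2.resize(cv2.cvtColor(i,cv2.COLOR_RGB2BGR),None,fx=5.8,fy=5.8,interpolation=2))
E
```

```text
(no output)
```

View pics/k_scene.png

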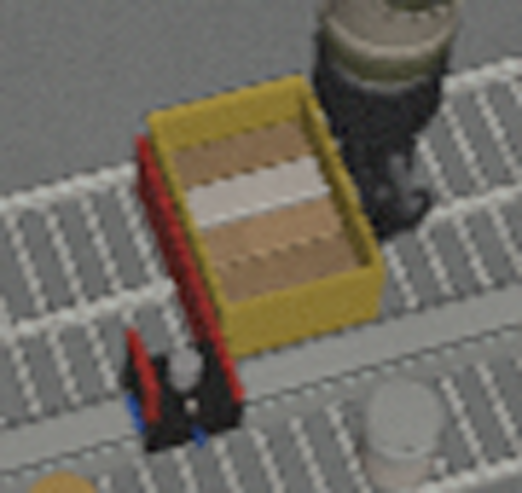

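Still about 2 to 3 mm short by estimate. I continue in small steps and watch for the force to rise.

```bash

python3 -m jog '[[[0.0006,0,0],[0,0,0],0.5]]' | egrep 'pos|force'
python3 -m jog '[[[0.0006,0,0],[0,0,0],0.5]]' | egrep 'pos|force'
```

```text
tool_pos: [503.2, 131.0, 134.3]
ft_force: [-0.1, 2.1, -0.6]
tool_pos: [503.3, 130.4, 134.3]
ft_force: [-0.4, 2.5, 0.3]
```

```bash

python3 -m jog '[[[0.0006,0,0],[0,0,0],0.5]]' | egrep 'pos|force'
python3 -m jog '[[[0.0006,0,0],[0,0,0],0.5]]' | egrep 'pos|force'
```

```text
tool_pos: [503.3, 129.7, 134.3]
ft_force: [-0.5, 2.7, -1.2]
tool_pos: [503.3, 129.1, 134.3]
ft_force: [0.6, 3.3, -0.6]
```

```bash

python3 -m jog '[[[0.0005,0,0],[0,0,0],0.5]]' | egrep 'pos|force'
```

```text
tool_pos: [503.2, 128.9, 134.3]
ft_force: [-1.0, 4.2, 1.2]
```

```bash

python3 -m jog '[[[0.0004,0,0],[0,0,0],0.5]]' | egrep 'pos|force'
```

```text
tool_pos: [503.2, 128.8, 134.3]
ft_force: [-0.4, 5.8, 0.3]
```

```bash

python3 -m jog '[[[0,0,0],[0,0,0],0.5]]' | egrep 'pos|force'
```

```text
tool_pos: [503.1, 128.8, 134.3]
ft_force: [-2.1, 5.7, 0.2]
```

```bash

python3 -m jog '[[[0.0003,0,0],[0,0,0],0.5]]' | egrep 'pos|force'
```

```text
tool_pos: [503.1, 128.7, 134.3]
ft_force: [-1.3, 6.5, 0.3]
```

The force climbed from 2.5 to 6.5 N with almost no motion, so the bin is against the blade and well under the latch's 14 N. I withdraw.

```bash

python3 -m jog '[[[-0.003,0,0],[0,0,0],0.5],[[-0.006,0,0],[0,0,0],0.5],[[-0.02,0,0],[0,0,0],0.5],[[-0.025,0,0],[0,0,0],0.5],[[0,0,-0.035],[0,0,0],0.5],[[0,0,-0.035],[0,0,0],0.5],[[0,0,-0.035],[0,0,0],0.5],[[0,0,-0.035],[0,0,0],0.5],[[-0.037,0,0],[0,0,0],0.5],[[-0.037,0,0],[0,0,0],0.5],[[-0.037,0,0],[0,0,0],0.5],[[0,0,0],[0,0,0],0.5],[[0,0,0],[0,0,0],0.5]]'
python3 - <<'E'
from h import *
st=sense();print(loc(st["tool_pos"]),st["ft_force"])
s=read_camera("scene");d=read_camera("side")
i=s["img"][155:285,170:365]; cv2.imwrite("pics/l_scene.png",cv2.resize(cv2.cvtColor(i,cv2.COLOR_RGB2BGR),None,fx=4,fy=4,interpolation=2))
i=d["img"][135:295,190:365]; cv2.imwrite("pics/l_side.png",cv2.resize(cv2.cvtColor(i,cv2.COLOR_RGB2BGR),None,fx=3.6,fy=3.6,interpolation=2))
E
```

```text
t: 18.6
tool_pos: [496.0, 294.5, 274.0]
tool_rot: [-3.141, -0.001, -1.525]
ft_force: [-0.6, -0.4, -0.4]
width: 42.5
[-32.5 267.9] [-0.59331688 -0.42772129 -0.42800102]
```

View pics/l_scene.png

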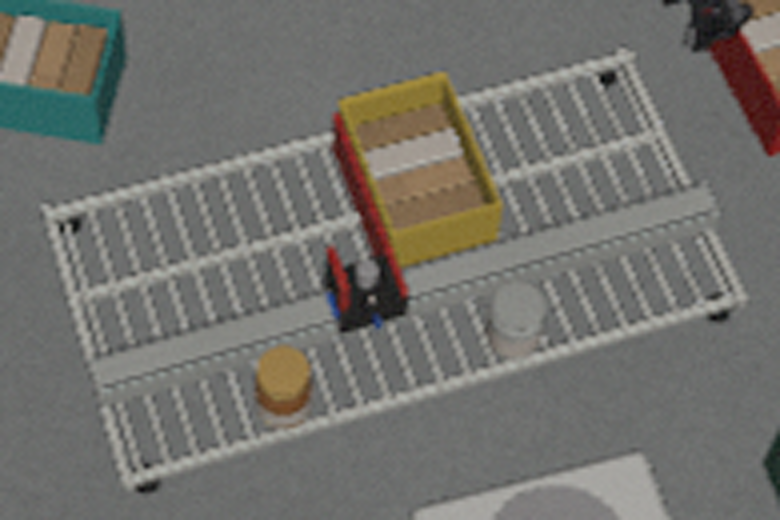

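View pics/l_side.png

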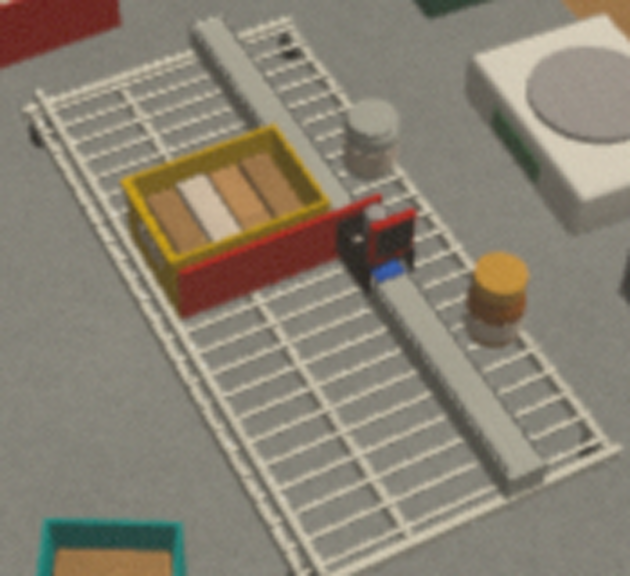

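```bash
python3 - <<'E'
from h import *
s=read_camera("scene");d=read_camera("side")
print("bin R edge",[loc(ray(s,*S(*p),105)) for p in ((340,98),(399,230))],[loc(ray(d,*D(*p),105)) for p in ((180,263),(328,205))])
a=cv2.imread("pics/g_side.png")[190:290,345:420].astype(int);b=cv2.imread("pics/l_side.png")[190:290,345:420].astype(int)
print("stop diff",abs(a-b).mean())
a=cv2.imread("pics/g_scene.png").astype(np.float32)[240:335,320:400];b=cv2.imread("pics/l_scene.png").astype(np.float32)[240:335,320:400]
print(cv2.phaseCorrelate(a.mean(2),b.mean(2)), "zoomed px, 4 per px")
E
```

```text
bin R edge [array([-110.1,   -9. ]), array([30.4, -2.8])] [array([-101.5,  -12.8]), array([ 31.6, -11.2])]
stop diff 5.9364
((0.0749995479470087, 0.0029939081178298466), 0.8159517089525858) zoomed px, 4 per px
```

```bash
python3 -c "
from workcell import *
print(close_job())"
```

```text
the job is handed in; nothing more can be done
None
```

I pushed the stop by its pad into the catch and then pushed the yellow bin up against the blade. I withdrew to clear air and handed in at about 19 s of the 61 s allowed.

- **Stop:** It climbed the ramp at 8 to 9 N, then the force fell away and it snapped forward, leaving a gap to the fingertips. After about 109 mm of travel it measured at rack y of about -39 mm, against a catch notch estimated at -38 to -42 mm.
- **Bin:** I pushed its outer side with two partly open fingertips at about 2 to 3 N, until the force rose to 6.5 N with almost no motion. That is well under the roughly 14 N that would unlatch the stop.
- **Last checks:** The stop had not measurably moved since latching (under 0.1 px shift). The bin's near side measured between -9 and -13 mm against a blade face at about -10 mm. One scene-camera corner read -3 mm, which I put down to reading the pixel, as the pictures show the bin flush. The jars and the other things in view stood where they were, and the wrist force read zero within noise.

Two withdrawal commands were refused for a turn just over the limit. Nothing moved, and I resent it with smaller turns.

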